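# Unhook the lid of a dry-block heater and lay it in the tray

### The arm

A 7-joint arm with a two-finger parallel gripper is mounted at the origin on the work surface. World frame = base frame: x ahead of the robot, y to its left, z up, the work surface at z = 0. Lengths are in m, angles in rad, forces in N, time in s.
With the tool pointing down it reaches from about 0.4 to 0.85 m from the base axis. Payload 4.5 kg.
Tool frame: the origin (TCP) lies between the finger pads; the fingertips stand 19 mm ahead of it and the grasp point (between the pads) is the TCP (r.tips_ahead is the distance from the TCP to the fingertips, in m); z points along the fingers, y is the line along which they close (so a half turn about z gives the same grasp; the last joint's range is limited). The gripper opens to 88 mm and grips with 3 to 60 N. Pads are 18 mm wide; open, the fingers measure 123 mm over their backs; the gripper's body (75 mm by 187 mm) begins 45 mm behind the grasp point.
Start: joints at [1.219, 0.689, -0.195, 1.565, 0.157, 0.902, -0.215], TCP at [0.235, -0.579, 0.258] pointing down, gripper open.
Joint ranges: [-3.01, 3.01], [-0.46, 2.08], [-1.47, 1.51], [0.13, 2.56], [-1, 4.14], [0.04, 2.09], [-2.66, 2.66]. Speed limits (rad/s): [2.57, 2.57, 3.14, 3.14, 3.14, 3.14, 3.14].

### API

Orientations are given as a unit quaternion [x, y, z, w].
In Python, from plant import r, cams, models gives the robot as it stands. The module is installed in compiled form; this text tells all that it offers.
- The arm moves only by the tool jog_arm, never from a script. Its arguments are lists of equal length, an entry for each row: "turn": the turn, a rotation vector about the tool's x, y, z in rad, a list of three; "translation": the shift along the tool's x, y, z in m, a list of three; "grip": the closure, from 0 (fully open) to 1 (shut). In form: {"turn": [[ax, ay, az], ...], "translation": [[tx, ty, tz], ...], "grip": [grip, ...]}. A call has 1 to 20 rows; each row is the pose to reach, as a shift and turn from the pose commanded when the call began, along the tool's axes at that moment; what a row does not reach only later rows make up. A row lasts 1/8 s, in which the tool goes at most 62.5 mm and 10.7 degrees, less where a joint would pass 70% of its speed; a pose out of reach is approached as far as the arm can. A call with a gripper value outside its range is refused whole. The fingers move at their own pace and stop on an object; "force" is the grip in N (left out, the last holds). Time passes only in rows, so rows that repeat a pose let the fingers close. It gives the time, the measured TCP pose, the force, the opening and the grip force at its end, in the units of the state.
- r.get_state(): the state, without advancing time (a new reading comes with each control period).
- cams.snapshot(name): name is "side" or "top"; returns the picture (420x560x3 uint8, red, green, blue); there is no depth.
- cams.camera_params(name): a dict with "fx", "fy", "cx", "cy" (pixels), "k1" (the pictures are not rectified: a ray, as slopes to the right and down, at radius r is drawn at 1 + k1 r^2 times it, then the intrinsics apply), "eye" and "orientation" of the camera in the world. Camera axes: x right, y up, looking along -z (the intrinsics and any distortion apply to the point x, -y, -z); pixel columns grow to the right and rows downward; lengths in m; the calibration is good to about 2 mm. A picture is of the moment at which its call begins. camera_params takes no time and is no camera call.
- r.finish_job(): hands the job in; it is judged then, once.
Trained networks look in the newest picture that a camera, given by its name, has taken for a name from the list of things; names that differ only in an ending like _2 or _b are one class to them, and where a whole thing is asked for, a point or a joint stands for the part that bears it (a point fixed in the world has none). Each returns a list of dicts, best first, with "p" (0 to 1); they miss things now and then, are a little off and sometimes report something else, mostly with a low value. They report only what shows in the picture. A call takes as long as a camera call.
- models.find_in(camera, name): "position" ([x, y, z] in m, in world coordinates, good to about 4 mm: the middle of the surface that is visible of it).
- models.masks_of(camera, name): "pixels" (420x560 bool, what is visible of it).
- models.place_of(camera, name): "position" ([x, y, z] in m, in world coordinates, good to about 4 mm: a listed point, or the origin of a listed thing).
The state is a dict: "clock": time; "q": joint angles; "qd": joint speeds; "joint_torque": joint torques, N m; "tool_pos": TCP position; "eef_rot": TCP orientation; "contact_force": force on the tool from outside, world axes, zero at the start; "moment": the same for the moment, N m; "opening": opening from 0.0 (shut) to 1.0 (fully open); "finger_force": force on a finger pad.
Only numpy, scipy, OpenCV 4.12 (cv2) and the standard library are available. Lean on these libraries where they do the work, as an engineer would, in place of code of your own. Each camera call takes 0.05 s, during which the arm holds its last target. There are 200 camera calls.

### The job

Take the lid off the dry-block heater: tip it up at the front, so that it leans back with its rear toes still under the retaining lip, then draw it forward (towards the control panel) out of the lip without forcing it. Set the lid down gently in the steel tray, right way up and flat on the tray's floor, and let go of it. Leave the glassware and the other things on the bench where they stand.

Things in the scene. Friction and masses are not known exactly. Their poses are not given: they have to be found in the camera images.
- heater: grey dry-block heater, fixed, 290 (x) x 200 (y) mm, deck 98 mm high; origin under its centre on the bench, x to its rear, z up, sloping control panel at the front (-x). Its 128 x 143 mm well, centred 40 mm behind the origin, is ringed by a 6 mm wide metal collar, top 108 mm above the bench. The lid sits shut on it at the start, turned as the heater is.
- lip_edge (a point): middle of the retaining lip's free front edge, at its underside: x 120, z 116 mm in the heater's frame. The lip is a bright metal strip along the heater's rear, 140 mm wide in y, 4 mm thick, overhanging forward from its upright at x = 137 mm.
- collar_rear (a point): middle of the top outer edge of the collar's rear wall (x 110, z 108 mm in the heater's frame): the lid's plate rests on the collar and rocks back on this edge, which touches the plate's underside 70 mm behind the lid's origin
- lid: the heater's lid, about 350 g, loose: white plate 150 (x) x 165 (y) x 6 mm on a plug 120 x 135 x 18 mm that sits in the well with 4 mm of play all round. Origin at the centre of the plug's underside (90 mm above the bench when shut), z up, x to the rear; the plate's underside is at z = 18 mm. It can neither be lifted straight up (toes) nor slid forward (plug).
- lid_handle (a point): centre of the lid's handle, a black square bar 14 x 14 mm, 104 mm long along the lid's y, at x = -20, z = 59 mm in the lid's frame (35 mm above the plate's top); on two 12 mm posts at y = +-44 mm, free between them for 76 mm and underneath for 28 mm
- lid_toes (a point): middle between the tips of the lid's two flat steel toes (x 93, z 20.5 mm in the lid's frame). Toes: 30 mm wide at y = +-45 mm, 5 mm thick, sticking 18 mm out behind the plate, 13 mm deep under the lip with 3 mm of air above, 10 mm below. Leaning the lid back 9 to 22 degrees frees the plug's front; it then draws out forward along its own plane by 20 mm or more.
- tray: shallow open steel tray, fixed, 272 (x) x 232 (y) mm outside and 25 mm tall, walls 6 mm; origin under its centre on the bench, z up. It stands to the other side of the middle from the heater.
- tray_in (a point): centre of the tray's inner floor; the floor is 260 (x) x 220 (y) mm
- beaker: empty glass beaker, 60 mm across and 85 mm tall, origin under its centre; stands in the gap between heater and tray
- jar: white jar, 64 mm across and 100 mm tall, origin under its centre; stands in the gap beyond the beaker
- media_bottle: glass bottle with a screw cap, 86 mm across and 180 mm tall, origin under its centre; outside the heater or the tray, to the left or right
- spray_bottle: plastic spray bottle with a black trigger head, 86 mm across and 206 mm tall, origin under its centre; on the other side from the glass bottle
- tube_rack: white rack of capped tubes, 70 x 200 mm and 86 mm tall, origin under its centre; behind the heater or the tray
- tip_box: closed box of pipette tips, 88 x 123 mm and 82 mm tall, origin under its centre; behind the heater or the tray
- timer: small white bench timer, 75 mm wide and 50 mm tall, origin under its centre; at the back, in the middle

How it is judged:
By the outcome, as a careful person would: the job done as asked, in the order asked, and still so for the second after the job is handed in, with the robot touching nothing.
It also fails if it takes over 51 s, if anything falls off the work surface, if the arm or the gripper's body presses on something with over 40 N, if the wrist force passes 120 N, or if a joint passes its speed limit or range.

## Working session

There is one attempt and no reset: what is moved stays moved. The work goes in short steps, Python scripts to look and compute and a tool call to move; the robot and the scene stay as the last step left them, time stands still between calls to the robot, and variables do not carry over. Pictures are saved under pics/ and viewed, at most 10 in all, crops included, and the job is handed in when it is done.

Besides the shell and the picture viewer there is one more tool, called after "Emit:" by a JSON object that holds its "fn" and its "kwargs", one argument or row to a line. jog_arm: Moves the arm, as the interface text tells. Its arguments: {"type":"object","properties":{"turn":{"type":"array"},"translation":{"type":"array"},"grip":{"type":"array"},"force":{"type":"number"}},"required":["turn","translation","grip"]}

```bash
mkdir -p pics; cat > h.py <<'E'
import numpy as np, cv2
from scipy.spatial.transform import Rotation as R
from plant import r, cams, models
def snap(n,f=None):
    im=cams.snapshot(n)
    if f: cv2.imwrite('pics/'+f,im[:,:,::-1])
    return im
def ray(n,u,v):
    p=cams.camera_params(n); K=np.array([[p['fx'],0,p['cx']],[0,p['fy'],p['cy']],[0,0,1.]])
    x,y=cv2.undistortPoints(np.array([[[u,v]]],float),K,np.array([p['k1'],0,0,0.]))[0,0]
    d=R.from_quat(p['orientation']).apply([x,-y,-1]); return np.array(p['eye']),d/np.linalg.norm(d)
def onz(n,u,v,z):
    e,d=ray(n,u,v); return e+d*(z-e[2])/d[2]
def pix(n,P):
    p=cams.camera_params(n); c=R.from_quat(p['orientation']).inv().apply(np.array(P)-p['eye'])
    x,y=c[0]/-c[2],-c[1]/-c[2]; s=1+p['k1']*(x*x+y*y); return p['fx']*x*s+p['cx'],p['fy']*y*s+p['cy']
E
python3 - <<'E'
from h import *
np.set_printoptions(precision=4,suppress=True)
a=snap('side','s1.png');b=snap('top','t1.png')
for n in('side','top'):
    p=cams.camera_params(n);print(n,p['eye'],p['fx'])
    for t in 'heater lip_edge collar_rear lid lid_handle lid_toes tray tray_in beaker jar media_bottle spray_bottle tube_rack tip_box timer'.split():
        L=models.place_of(n,t); print(t,[(np.round(x['position'],3),round(x['p'],2)) for x in L[:2]])
s=r.get_state();print(s['clock'],s['tool_pos'],s['eef_rot'],s['opening'])
print(R.from_quat(s['eef_rot']).as_matrix())
E
```

```text
side [ 0.2869 -1.3414  0.9745] 479.8129359892706
heater [(array([0.49 , 0.222, 0.003]), 0.74)]
lip_edge [(array([0.608, 0.211, 0.114]), 0.6)]
collar_rear [(array([0.595, 0.215, 0.108]), 0.6)]
lid [(array([ 0.62 ,  0.006, -0.001]), 0.72), (array([0.527, 0.213, 0.091]), 0.58)]
lid_handle [(array([0.505, 0.217, 0.149]), 0.68)]
lid_toes [(array([0.62 , 0.206, 0.112]), 0.85)]
tray [(array([ 0.457, -0.247,  0.001]), 0.64)]
tray_in [(array([ 0.461, -0.245,  0.011]), 0.74), (array([0.488, 0.224, 0.003]), 0.53)]
beaker [(array([0.402, 0.002, 0.003]), 0.94)]
jar [(array([0.624, 0.005, 0.003]), 0.88)]
media_bottle [(array([ 0.561, -0.575,  0.005]), 0.98)]
spray_bottle [(array([ 0.525,  0.559, -0.003]), 0.73)]
tube_rack [(array([0.766, 0.201, 0.001]), 0.56)]
tip_box [(array([ 0.763, -0.226,  0.001]), 0.58)]
timer [(array([0.765, 0.02 , 0.002]), 0.71), (array([ 0.766,  0.202, -0.002]), 0.55)]
top [ 0.4281 -0.0203  1.4208] 415.4210083430433
heater [(array([ 0.491,  0.224, -0.003]), 0.6)]
lip_edge [(array([0.609, 0.211, 0.117]), 0.68)]
collar_rear [(array([0.602, 0.21 , 0.108]), 0.69)]
lid [(array(
[... 183 characters left out ...]
564, 0.005]), 0.57)]
tray [(array([ 0.46 , -0.246, -0.001]), 0.77)]
tray_in [(array([ 0.465, -0.249,  0.003]), 0.7)]
beaker [(array([0.598, 0.209, 0.11 ]), 0.43)]
jar [(array([0.626, 0.006, 0.002]), 0.84)]
media_bottle [(array([ 0.557, -0.573, -0.   ]), 0.58), (array([ 0.46 , -0.245, -0.001]), 0.33)]
spray_bottle [(array([0.519, 0.563, 0.005]), 0.7), (array([0.599, 0.21 , 0.106]), 0.6)]
tube_rack [(array([ 0.77 ,  0.198, -0.005]), 0.66)]
tip_box [(array([ 0.764, -0.224,  0.001]), 0.88)]
timer [(array([ 0.757,  0.02 , -0.   ]), 0.69)]
1.6 [ 0.2352 -0.5791  0.2577] [0.9815 0.1917 0.     0.0001] 1.0005277318482015
[[ 0.9265  0.3763  0.0001]
 [ 0.3763 -0.9265 -0.0001]
 [ 0.      0.0001 -1.    ]]
```

View pics/t1.png

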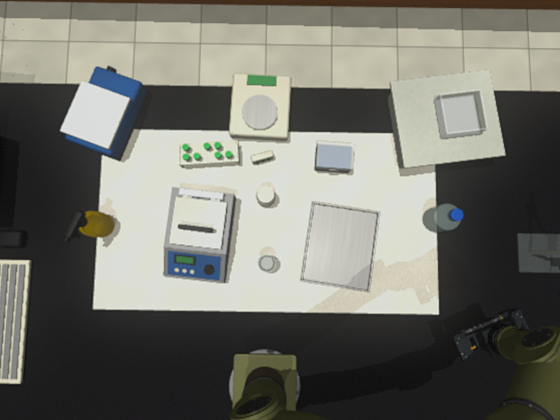

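View pics/s1.png

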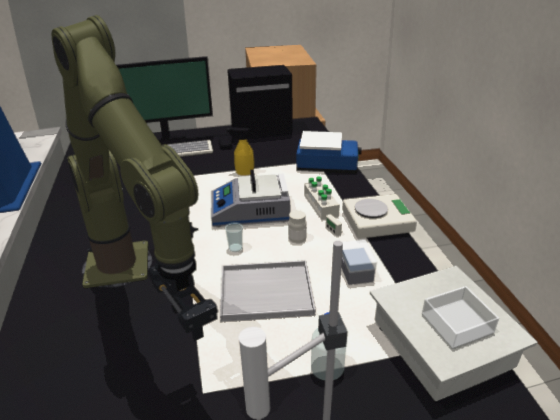

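The top view shows the shut lid with its handle at about (196,228), the tray at (340,247), the beaker at (267,263) and the jar at (266,195). The side view agrees, and nothing stands over the handle. Next I measure the yaws and triangulate the handle.

```bash
python3 - <<'E'
from h import *
np.set_printoptions(precision=4,suppress=True)
snap('side');snap('top')
C={}
for n in('side','top'):
  for t,z in(('lid_handle',.149),('lid',.114),('tray',.02),('heater',.1)):
    L=models.masks_of(n,t)
    for m in L[:2]:
        M=m['pixels'].astype(np.uint8); ys,xs=np.nonzero(M)
        P=np.array([onz(n,u,v,z)[:2] for u,v in zip(xs[::3],ys[::3])]) if len(xs)>300 else np.array([onz(n,u,v,z)[:2] for u,v in zip(xs,ys)])
        (c,wh,a)=cv2.minAreaRect((P*1000).astype(np.float32))
        print(n,t,round(m['p'],2),M.sum(),(round(xs.mean(),1),round(ys.mean(),1)),'ctr',np.round(c,1),'wh',np.round(wh,1),'ang',round(a,1))
E
```

```text
side lid_handle 0.91 877 (np.float64(258.4), np.float64(186.1)) ctr [518.3 158.7] wh [197.4 146.5] ang 81.7
side lid_handle 0.34 534 (np.float64(296.7), np.float64(226.7)) ctr [ 587.6 -136.1] wh [173.7  55.9] ang 76.0
side lid 0.93 995 (np.float64(258.4), np.float64(186.0)) ctr [528.9 227.2] wh [214.6 160.5] ang 83.4
side tray 0.66 5055 (np.float64(265.5), np.float64(290.8)) ctr [ 460.5 -254.9] wh [254.7 272.3] ang 82.4
side tray 0.49 962 (np.float64(258.2), np.float64(185.4)) ctr [555.7 403.4] wh [247.3 168.9] ang 82.0
side heater 0.68 2558 (np.float64(247.4), np.float64(206.1)) ctr [483.2 154.2] wh [344.5 281.1] ang 83.3
top lid_handle 0.75 2518 (np.float64(198.1), np.float64(221.6)) ctr [530.9 208.2] wh [160.7 151.9] ang 84.1
top lid_handle 0.59 882 (np.float64(442.1), np.float64(216.9)) ctr [ 553.5 -543.8] wh [ 79.7 126.6] ang 13.3
top lid 0.94 2540 (np.float64(198.0), np.float64(221.3)) ctr [533.  213.6] wh [167.1 158.1] ang 84.7
top tray 0.94 5682 (np.float64(340.5), np.float64(246.0)) ctr [ 465.5 -250. ] wh [235.4 272.4] ang 81.9
top heater 0.93 3191 (np.float64(199.1), np.float64(243.6)) ctr [493.7 214.8] wh [208.8 286.4] ang 84.1
```

```bash
python3 - <<'E'
import cv2
im=cv2.imread('pics/t1.png')[170:300,150:390]
cv2.imwrite('pics/t1c.png',cv2.resize(im,None,fx=3.3,fy=3.3,interpolation=cv2.INTER_CUBIC))
E
```

```text
(no output)
```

View pics/t1c.png

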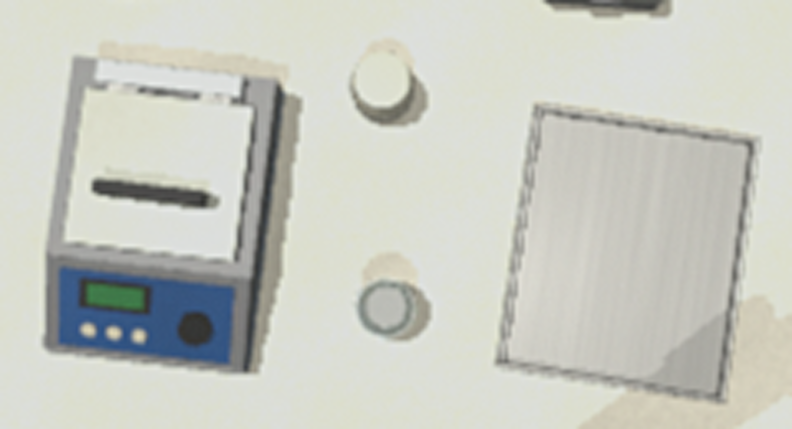

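The crop shows the handle bar running from about (92,186) to (212,198) in crop pixels. The heater's yaw is about -5.8° and the tray's about -8°. The handle lies near (0.507, 0.218, 0.15). I'm moving above it now.

Emit:
{"fn": "jog_arm", "kwargs": {
  "turn": [
    [0,0,-0.15],
    [0,0,-0.3],
    [0,0,-0.45],
    [0,0,-0.55],
    [0,0,-0.55],
    [0,0,-0.55],
    [0,0,-0.55],
    [0,0,-0.65],
    [0,0,-0.75],
    [0,0,-0.85],
    [0,0,-0.95],
    [0,0,-1.084],
    [0,0,-1.084],
    [0,0,-1.084],
    [0,0,-1.084],
    [0,0,-1.084],
    [0,0,-1.084],
    [0,0,-1.084]
  ],
  "translation": [
    [0.045,-0.033,-0.012],
    [0.09,-0.066,-0.012],
    [0.135,-0.099,-0.012],
    [0.18,-0.132,-0.012],
    [0.225,-0.165,-0.012],
    [0.27,-0.198,-0.012],
    [0.315,-0.23,-0.012],
    [0.36,-0.263,-0.012],
    [0.39,-0.305,-0.012],
    [0.42,-0.346,-0.012],
    [0.451,-0.388,-0.012],
    [0.482,-0.429,-0.012],
    [0.5,-0.481,-0.012],
    [0.517,-0.533,-0.012],
    [0.535,-0.584,-0.012],
    [0.552,-0.636,-0.012],
    [0.552,-0.636,-0.012],
    [0.552,-0.636,-0.012]
  ],
  "grip": [0,0,0,0,0,0,0,0,0,0,0,0,0,0,0,0,0,0]
}}

```text
clock: 4.35
tool_pos: [0.5073, 0.2173, 0.2696]
eef_rot: [0.742, 0.671, -0.0, 0.0]
contact_force: [0.1, -0.6, 0.1]
opening: 1.0
finger_force: 0.0
```

```bash
python3 - <<'E'
from h import *
np.set_printoptions(precision=4,suppress=True)
s=r.get_state();print(s['clock'],s['tool_pos'],s['q']);print(R.from_quat(s['eef_rot']).as_matrix())
print(onz('top',196.1,227.9,.156), onz('top',150+92/3.3,170+186/3.3,.156),onz('top',150+212/3.3,170+198/3.3,.156))
im=snap('side')
print(pix('side',(.507,.218,.149)))
cv2.imwrite('pics/s2.png',cv2.resize(im[130:240,190:330,::-1],None,fx=5,fy=5,interpolation=cv2.INTER_CUBIC))
E
```

```text
4.35 [0.5073 0.2173 0.2696] [-0.2196  0.6019 -0.4439  1.7662  0.3313  0.8487 -0.918 ]
[[ 0.1009  0.9949 -0.    ]
 [ 0.9949 -0.1009 -0.0012]
 [-0.0012  0.0001 -1.    ]]
[0.5086 0.2124 0.156 ] [0.5124 0.268  0.156 ] [0.503  0.1569 0.156 ]
(np.float64(252.57956722365375), np.float64(177.07889140117456))
```

View pics/s2.png

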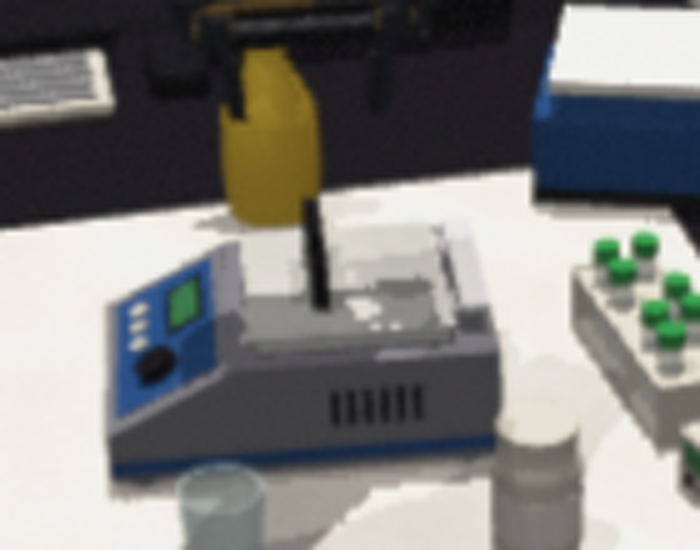

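The side view shows the open gripper straight above the handle. The bar's centre is near full-picture pixel (252.6, 179.6), against a predicted (252.6, 177.1), so position and height agree within a few mm. Now I go down and grip.

Emit:
{"fn": "jog_arm", "kwargs": {
  "turn": [
    [0,0,0],
    [0,0,0],
    [0,0,0],
    [0,0,0],
    [0,0,0],
    [0,0,0],
    [0,0,0],
    [0,0,0],
    [0,0,0],
    [0,0,0],
    [0,0,0],
    [0,0,0],
    [0,0,0],
    [0,0,0]
  ],
  "translation": [
    [-0.002,0,0.03],
    [-0.002,0,0.06],
    [-0.002,0,0.085],
    [-0.002,0,0.1],
    [-0.002,0,0.112],
    [-0.002,0,0.119],
    [-0.002,0,0.119],
    [-0.002,0,0.119],
    [-0.002,0,0.119],
    [-0.002,0,0.119],
    [-0.002,0,0.119],
    [-0.002,0,0.119],
    [-0.002,0,0.119],
    [-0.002,0,0.119]
  ],
  "grip": [0,0,0,0,0,0,0,0.6,0.7,0.8,1,1,1,1],
  "force": 30
}}

```text
clock: 6.15
tool_pos: [0.5071, 0.2159, 0.1507]
eef_rot: [0.742, 0.671, -0.0, 0.0]
contact_force: [0.0, 1.0, 0.2]
opening: 0.23
finger_force: 0.0
```

Emit:
{"fn": "jog_arm", "kwargs": {
  "turn": [
    [0,0,0],
    [0,0,0],
    [0,0,0],
    [0,0,0]
  ],
  "translation": [
    [0,0,0],
    [0,0,0],
    [0,0,0],
    [0,0,0]
  ],
  "grip": [1,1,1,1]
}}

```text
clock: 6.65
tool_pos: [0.5071, 0.2159, 0.1507]
eef_rot: [0.742, 0.671, -0.0, 0.0]
contact_force: [0.2, -0.1, -0.3]
opening: 0.153
finger_force: 30.0
```

Opening 13.5 mm matches the 14 mm bar, with no side load. Now I tip the lid back about the collar's rear edge, with the tool turning along.

Emit:
{"fn": "jog_arm", "kwargs": {
  "turn": [
    [0.025,0,0],
    [0.05,0,0],
    [0.075,0,0],
    [0.1,0,0],
    [0.125,0,0],
    [0.15,0,0],
    [0.15,0,0]
  ],
  "translation": [
    [0,0.001,-0.0025],
    [0,0.0022,-0.0048],
    [0,0.0033,-0.007],
    [0,0.0045,-0.0092],
    [0,0.0058,-0.0113],
    [0,0.0071,-0.0134],
    [0,0.0071,-0.0134]
  ],
  "grip": [1,1,1,1,1,1,1]
}}

```text
clock: 7.52
tool_pos: [0.5146, 0.2148, 0.1637]
eef_rot: [0.74, 0.668, -0.05, -0.055]
contact_force: [0.1, 0.3, -2.2]
opening: 0.151
finger_force: 30.0
```

Emit:
{"fn": "jog_arm", "kwargs": {
  "turn": [
    [0.03,0,0],
    [0.06,0,0],
    [0.085,0,0],
    [0.11,0,0],
    [0.11,0,0],
    [0.11,0,0]
  ],
  "translation": [
    [0,0.0013,-0.0027],
    [0,0.0026,-0.0053],
    [0,0.0038,-0.0075],
    [0,0.005,-0.0096],
    [0,0.005,-0.0096],
    [0,0.005,-0.0096]
  ],
  "grip": [1,1,1,1,1,1]
}}

```text
clock: 8.28
tool_pos: [0.5202, 0.2144, 0.1726]
eef_rot: [0.736, 0.665, -0.087, -0.096]
contact_force: [-0.5, 0.4, -2.1]
opening: 0.155
finger_force: 30.0
```

```bash
python3 - <<'E'
from h import *
s=r.get_state();print(s['clock'],s['tool_pos'],R.from_quat(s['eef_rot']).as_matrix().round(3),s['contact_force'],s['moment'])
im=snap('side')
cv2.imwrite('pics/s3.png',cv2.resize(im[130:240,190:330,::-1],None,fx=5,fy=5,interpolation=cv2.INTER_CUBIC))
E
```

```text
8.275 [0.52022106 0.2144292  0.17262783] [[ 0.101  0.962 -0.255]
 [ 0.995 -0.097  0.025]
 [-0.001 -0.257 -0.966]] [-0.45208477  0.43520006 -2.13685714] [-0.08210088 -0.54210049 -0.01340616]
```

View pics/s3.png

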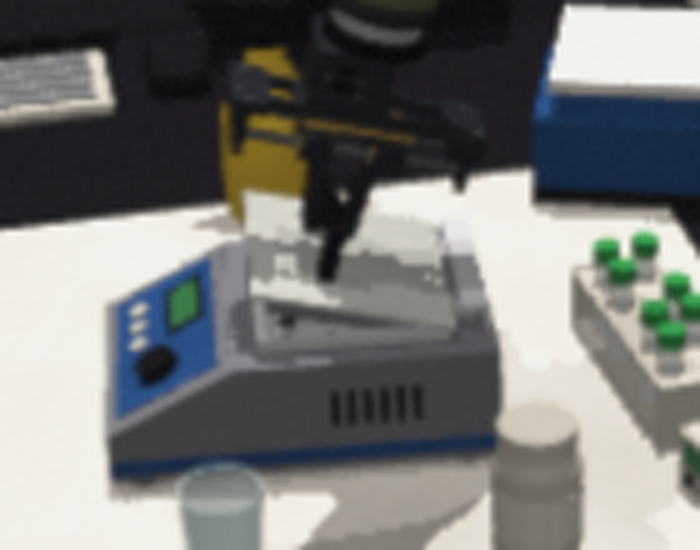

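The lid leans back about 15°, its front edge is clear of the collar at crop (250,285), and its rear is still at the lip near (455,320). Now I draw it forward along its own plane.

Emit:
{"fn": "jog_arm", "kwargs": {
  "turn": [
    [0,0,0],
    [0,0,0],
    [0,0,0],
    [0,0,0],
    [0,0,0],
    [0,0,0],
    [0,0,0],
    [0,0,0]
  ],
  "translation": [
    [0,-0.003,-0.0003],
    [0,-0.007,-0.0005],
    [0,-0.011,-0.0005],
    [0,-0.015,-0.0005],
    [0,-0.019,-0.0005],
    [0,-0.023,-0.0005],
    [0,-0.026,-0.0005],
    [0,-0.026,-0.0005]
  ],
  "grip": [1,1,1,1,1,1,1,1]
}}

```text
clock: 9.32
tool_pos: [0.4955, 0.2171, 0.1801]
eef_rot: [0.736, 0.665, -0.087, -0.096]
contact_force: [0.5, -0.1, -2.4]
opening: 0.151
finger_force: 30.0
```

Emit:
{"fn": "jog_arm", "kwargs": {
  "turn": [
    [0,0,0],
    [0,0,0],
    [0,0,0],
    [0,0,0],
    [-0.06,0,0],
    [-0.13,0,0],
    [-0.2,0,0],
    [-0.26,0,0],
    [-0.26,0,0],
    [-0.26,0,0]
  ],
  "translation": [
    [0,-0.002,-0.007],
    [0,-0.006,-0.022],
    [0,-0.0105,-0.039],
    [0,-0.016,-0.058],
    [0,-0.021,-0.077],
    [0,-0.0257,-0.0966],
    [0,-0.0257,-0.0966],
    [0,-0.0257,-0.0966],
    [0,-0.0257,-0.0966],
    [0,-0.0257,-0.0966]
  ],
  "grip": [1,1,1,1,1,1,1,1,1,1]
}}

```text
clock: 10.58
tool_pos: [0.496, 0.2171, 0.2806]
eef_rot: [0.742, 0.67, 0.0, -0.0]
contact_force: [-0.1, -0.8, -2.1]
opening: 0.154
finger_force: 30.0
```

```bash
python3 - <<'E'
from h import *
s=r.get_state();M=R.from_quat(s['eef_rot']).as_matrix();print(s['clock'],s['tool_pos'],M.round(3),s['contact_force'],s['moment'],s['q'])
for P in ([.47,-.02,.28],[.44,-.244,.28],[.44,-.244,.12],[.44,-.244,.069]): print(P,(M.T@(np.array(P)-s['tool_pos'])).round(4))
snap('side','s4.png');snap('top')
for n in('side','top'):
  for t in('lid','lid_handle','lid_toes','tray_in'): print(n,t,[(np.round(x['position'],3),round(x['p'],2)) for x in models.place_of(n,t)[:2]])
E
```

```text
10.575 [0.49601105 0.21707498 0.28055949] [[ 0.101  0.995 -0.   ]
 [ 0.995 -0.101  0.   ]
 [ 0.    -0.    -1.   ]] [-0.12847584 -0.79842277 -2.06267998] [-0.0721521   0.00572022  0.07375345] [-0.20122547  0.57912742 -0.48240021  1.78212771  0.34027742  0.86355147
 -0.94186507]
[0.47, -0.02, 0.28] [-0.2385 -0.0019  0.0005]
[0.44, -0.244, 0.28] [-4.644e-01 -9.000e-03  4.000e-04]
[0.44, -0.244, 0.12] [-0.4644 -0.009   0.1604]
[0.44, -0.244, 0.069] [-0.4644 -0.009   0.2114]
side lid [(array([0.516, 0.217, 0.221]), 0.75)]
side lid_handle [(array([0.496, 0.221, 0.276]), 0.69)]
side lid_toes [(array([0.611, 0.209, 0.245]), 0.65)]
side tray_in [(array([ 0.461, -0.242,  0.012]), 0.71), (array([ 0.765, -0.226, -0.002]), 0.16)]
top lid [(array([0.514, 0.218, 0.218]), 0.77)]
top lid_handle [(array([0.496, 0.22 , 0.284]), 0.9), (array([ 0.76 ,  0.02 , -0.002]), 0.5)]
top lid_toes [(array([0.608, 0.205, 0.237]), 0.82)]
top tray_in [(array([ 0.466, -0.249,  0.003]), 0.68)]
```

View pics/s4.png

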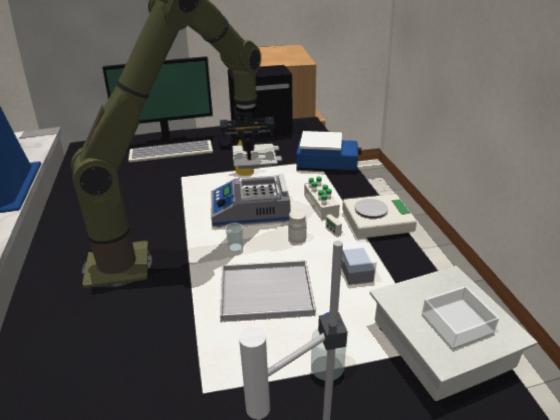

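The lid hangs level and clear above the open heater, held at about (255,155), and the bench things are untouched. Now I carry it over the tray.

Emit:
{"fn": "jog_arm", "kwargs": {
  "turn": [
    [0,0,0],
    [0,0,0],
    [0,0,0],
    [0,0,0],
    [0,0,0],
    [0,0,0],
    [0,0,0],
    [0,0,0.01],
    [0,0,0.02],
    [0,0,0.03],
    [0,0,0.04],
    [0,0,0.04],
    [0,0,0.04],
    [0,0,0.04],
    [0,0,0.04],
    [0,0,0.04],
    [0,0,0.04],
    [0,0,0.04]
  ],
  "translation": [
    [-0.01,0,0],
    [-0.03,0,0],
    [-0.06,0,0],
    [-0.09,-0.001,0],
    [-0.125,-0.001,0],
    [-0.16,-0.002,0],
    [-0.195,-0.002,0],
    [-0.23,-0.002,0],
    [-0.265,-0.003,0],
    [-0.3,-0.004,0],
    [-0.335,-0.005,0],
    [-0.37,-0.006,0],
    [-0.4,-0.007,0],
    [-0.43,-0.008,0],
    [-0.45,-0.009,0],
    [-0.461,-0.009,0],
    [-0.464,-0.009,0],
    [-0.464,-0.009,0]
  ],
  "grip": [1,1,1,1,1,1,1,1,1,1,1,1,1,1,1,1,1,1]
}}

```text
clock: 13.32
tool_pos: [0.4399, -0.2431, 0.2801]
eef_rot: [0.755, 0.656, 0.0, -0.0]
contact_force: [0.7, -0.0, -2.7]
opening: 0.152
finger_force: 30.0
```

Emit:
{"fn": "jog_arm", "kwargs": {
  "turn": [
    [0,0,0],
    [0,0,0],
    [0,0,0],
    [0,0,0],
    [0,0,0],
    [0,0,0],
    [0,0,0],
    [0,0,0],
    [0,0,0]
  ],
  "translation": [
    [0,0,0.015],
    [0,0,0.045],
    [0,0,0.08],
    [0,0,0.115],
    [0,0,0.145],
    [0,0,0.17],
    [0,0,0.185],
    [0,0,0.19],
    [0,0,0.19]
  ],
  "grip": [1,1,1,1,1,1,1,1,1]
}}

```text
clock: 14.45
tool_pos: [0.44, -0.2431, 0.0897]
eef_rot: [0.755, 0.656, 0.0, -0.0]
contact_force: [0.5, -0.4, -2.7]
opening: 0.154
finger_force: 30.0
```

```bash
python3 - <<'E'
from h import *
s=r.get_state();M=R.from_quat(s['eef_rot']).as_matrix();print(s['clock'],s['tool_pos'],M.round(3),s['contact_force'])
im=snap('side');b=snap('top')
A=cv2.resize(im[220:340,190:340,::-1],(500,400));B=cv2.resize(b[180:310,280:400,::-1],(369,400))
cv2.imwrite('pics/s5.png',np.hstack([A,B])[:, :800])
E
```

```text
14.45 [ 0.43998827 -0.24309667  0.08971277] [[ 0.14  0.99 -0.  ]
 [ 0.99 -0.14  0.  ]
 [ 0.   -0.   -1.  ]] [ 0.48834515 -0.35204544 -2.74814409]
```

View pics/s5.png

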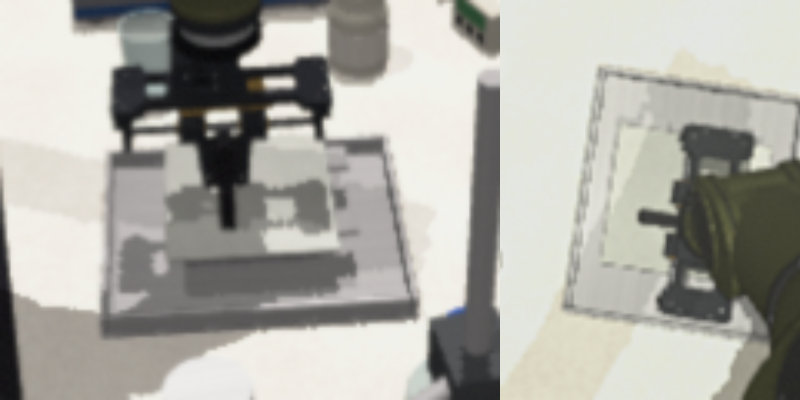

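Both views show the lid level and inside the tray walls, just above the floor. I lower it slowly to contact.

Emit:
{"fn": "jog_arm", "kwargs": {
  "turn": [
    [0,0,0],
    [0,0,0],
    [0,0,0],
    [0,0,0],
    [0,0,0],
    [0,0,0]
  ],
  "translation": [
    [0,0,0.006],
    [0,0,0.012],
    [0,0,0.017],
    [0,0,0.02],
    [0,0,0.022],
    [0,0,0.022]
  ],
  "grip": [1,1,1,1,1,1]
}}

```text
clock: 15.3
tool_pos: [0.4399, -0.2436, 0.0679]
eef_rot: [0.755, 0.656, -0.0, -0.0]
contact_force: [-0.9, 0.2, -3.4]
opening: 0.153
finger_force: 30.0
```

Emit:
{"fn": "jog_arm", "kwargs": {
  "turn": [
    [0,0,0],
    [0,0,0],
    [0,0,0],
    [0,0,0]
  ],
  "translation": [
    [0,0,0.0005],
    [0,0,0.001],
    [0,0,0.0015],
    [0,0,0.0015]
  ],
  "grip": [1,1,1,1]
}}

```text
clock: 15.8
tool_pos: [0.4399, -0.2437, 0.0667]
eef_rot: [0.755, 0.656, -0.0, 0.0]
contact_force: [-0.6, -0.8, 0.2]
opening: 0.153
finger_force: 30.0
```

The net force went to zero, so the tray floor carries the lid. I ease off the grip, open and rise.

Emit:
{"fn": "jog_arm", "kwargs": {
  "turn": [
    [0,0,0],
    [0,0,0],
    [0,0,0],
    [0,0,0],
    [0,0,0],
    [0,0,0],
    [0,0,0],
    [0,0,0],
    [0,0,0]
  ],
  "translation": [
    [0,0,0.0003],
    [0,0,0.0003],
    [0,0,0.0003],
    [0,0,0.0003],
    [0,0,0.0003],
    [0,0,0.0003],
    [0,0,0.0003],
    [0,0,0.0003],
    [0,0,0.0003]
  ],
  "grip": [1,1,0.8,0.75,0.7,0.6,0.5,0.4,0.4],
  "force": 5
}}

```text
clock: 16.92
tool_pos: [0.4399, -0.2437, 0.0662]
eef_rot: [0.755, 0.656, 0.0, 0.0]
contact_force: [0.2, -0.2, 0.2]
opening: 0.601
finger_force: 0.0
```

Emit:
{"fn": "jog_arm", "kwargs": {
  "turn": [
    [0,0,0],
    [0,0,0],
    [0,0,0],
    [0,0,0],
    [0,0,0],
    [0,0,0],
    [0,0,0],
    [0,0,0],
    [0,0,0],
    [0,0,0]
  ],
  "translation": [
    [0,0,-0.005],
    [0,0,-0.015],
    [0,0,-0.03],
    [0,0,-0.055],
    [0,0,-0.085],
    [0,0,-0.12],
    [0,0,-0.15],
    [0,0,-0.18],
    [0,0,-0.19],
    [0,0,-0.19]
  ],
  "grip": [0.4,0.4,0.4,0.4,0.4,0.4,0.4,0.4,0.4,0.4]
}}

```text
clock: 18.18
tool_pos: [0.4398, -0.2438, 0.2565]
eef_rot: [0.755, 0.655, 0.0, 0.0]
contact_force: [-0.6, 0.2, -0.4]
opening: 0.598
finger_force: 0.0
```

```bash
python3 - <<'E'
from h import *
s=r.get_state();print(s['clock'],s['tool_pos'],s['contact_force'],s['opening'])
im=snap('side','s6.png');b=snap('top')
for n in('side','top'):
  for t in('lid','lid_handle','lid_toes','beaker','jar','timer'): print(n,t,[(np.round(x['position'],3),round(x['p'],2)) for x in models.place_of(n,t)[:1]])
E
```

```text
18.175 [ 0.43981588 -0.2438237   0.25653137] [-0.58876153  0.21720551 -0.40372217] 0.5982042246948398
side lid [(array([ 0.46 , -0.246,  0.005]), 0.57)]
side lid_handle [(array([ 0.437, -0.24 ,  0.064]), 0.96)]
side lid_toes [(array([ 0.553, -0.257,  0.029]), 0.62)]
side beaker [(array([0.493, 0.222, 0.003]), 0.71)]
side jar [(array([ 0.623,  0.007, -0.002]), 0.9)]
side timer [(array([0.765, 0.021, 0.002]), 0.71)]
top lid [(array([ 0.462, -0.245,  0.005]), 0.57)]
top lid_handle [(array([ 0.439, -0.241,  0.07 ]), 0.58)]
top lid_toes [(array([ 0.553, -0.259,  0.024]), 0.73)]
top beaker [(array([0.405, 0.   , 0.004]), 0.81)]
top jar [(array([0.624, 0.004, 0.001]), 0.61)]
top timer [(array([ 0.758,  0.018, -0.003]), 0.54)]
```

View pics/s6.png

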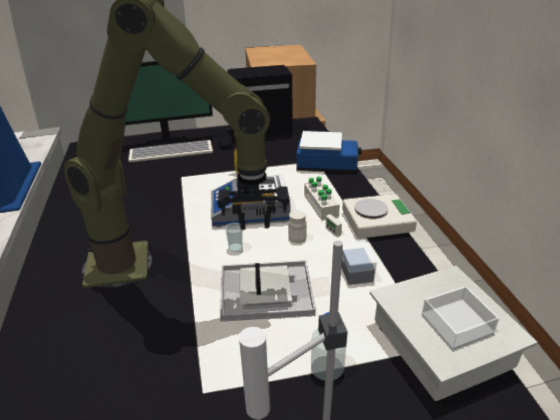

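The lid lies flat and right way up in the tray at about (265,285). Its origin is at z ≈ 5 mm, the gripper is clear above it, and the beaker, jar and timer are where they stood. I'm handing in.

```bash
python3 -c "
from plant import r
print(r.finish_job())"
```

```text
the job is handed in; nothing more can be done
None
```

The lid was tipped back and drawn out of the lip, and now lies flat and right way up in the tray, released; the job was handed in at about 18 s of 51 s, with no verdict returned.

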